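# Hold the magenta colour cell in the light path

## Robot

A 6-joint arm with a two-finger parallel gripper is mounted at the origin on a cart in front of the work surface, level with it; the furniture and walls round the work are solid. World frame = base frame: x ahead of the robot, y to its left, z up, the work surface at z = 0. Lengths are in m, angles in rad, forces in N, time in s.
With the tool pointing down it reaches from about 0.325 to 1 m from the base axis. Payload 5.1 kg.
Tool frame: the origin (TCP) lies at the very end of the fingers, on their centre line; the grasp point (between the pads) lies behind it (r.grip_depth is the z of the grasp point in the tool frame, in m); z points along the fingers, y is the line along which they close (so a half turn about z gives the same grasp; the last joint's range is limited). The gripper opens to 85 mm and grips with 20 to 120 N. Pads are 22 mm wide; open, the fingers measure 114 mm over their backs; the gripper's body (76 mm by 85 mm) begins 54 mm behind the grasp point. The pads swing forward as they close: fully open they stand 13 mm farther back than shut.
Start: joints at [-1.299, 0.124, 1.65, -0, 1.367, -0.083], TCP at [0.226, -0.61, 0.231] pointing down, gripper open.
Joint ranges: [-2.61, 2.61], [-1.02, 2.33], [0.03, 2.71], [-1.35, 4.49], [0.32, 2.68], [-2.91, 2.91]. Speed limits (rad/s): [2.57, 2.57, 3.14, 3.14, 3.14, 3.14].

## Interface

Orientations are given as a 3x3 rotation matrix whose columns are the frame's x, y, z axes.
In Python, from bench import r, viewer gives the robot as it stands.
- The arm moves only by the tool carry_out, never from a script. Its argument "series" is a list that holds one entry, the list of rows, each a list of 6 numbers: the shift along the tool's x, y, z in m, then the turn, a rotation vector about the tool's x, y, z in degrees. A call has 1 to 10 rows; each row is the pose to reach, as a shift and turn from the pose commanded when the call began, along the tool's axes at that moment; what a row does not reach only later rows make up. A row lasts 1/12 s, in which the tool goes at most 41.7 mm and 7.16 degrees, less where a joint would pass 70% of its speed; a pose out of reach is approached as far as the arm can. A call with a gripper value outside its range is refused whole. "hand" is the opening, from 0 (shut) to 1 (fully open), set as the call begins (left out, the last holds). The fingers move at their own pace and stop on an object; the grip force is fixed at half the most. Time passes only in rows, so rows that repeat a pose let the fingers close. It gives the time, the measured TCP pose, the force, the opening and the grip force at its end, in the units of the state.
- r.get_state(): the state, without advancing time (a new reading comes with each control period).
- viewer.grab_frame(name): name is "scene" or "top" or "wrist"; returns the picture (480x640x3 uint8, red, green, blue); there is no depth.
- viewer.camera_params(name): a dict with "fx", "fy", "cx", "cy" (pixels), "rvec" (rotation vector, rad) and "tvec" (3), from world to camera coordinates, as OpenCV has them. Camera axes: x right, y down, z forward; pixel columns grow to the right and rows downward; lengths in m; the calibration is good to about 2 mm. A picture is of the moment at which its call begins: read the wrist's pose just before it. camera_params takes no time and is no camera call; for the wrist camera it gives the pose at the moment of the call.
- r.job_done(): hands the job in; it is judged then, once.
The state is a dict: "time": time; "joints": joint angles; "qd": joint speeds; "tau": joint torques, N m; "tool_pos": TCP position; "ee_rot": TCP orientation; "wrist_force": force on the tool from outside, world axes, zero at the start; "torque": the same for the moment, N m; "gripper_width": finger opening in m; "grasp_force": force on a finger pad.
Only numpy, scipy, OpenCV 4.12 (cv2) and the standard library are available. Lean on these libraries where they do the work, as an engineer would, in place of code of your own. Each camera call takes 0.05 s, during which the arm holds its last target. There are 200 camera calls.

## Task

Turn the dial on the blue lamp supply until its white pointer is at the red marker, and let go of it. Then take the magenta-capped colour cell out of the rack, gripping it only by its two white frosted faces (never the clear tinted faces or the cap), and hold it upright in the gap between the lamp and the receiver so that the light passes square through its clear faces, at the middle of their width and about 22 mm above the cell's underside, without touching the bench. Finish while still holding it there; leave the other two cells in the rack and the red swatch pack where they are.

Things in the scene. Friction and masses are not known exactly. Their poses are not given: they have to be found in the camera images.
- dial_box: blue lamp supply, 110 x 110 x 50 mm tall, fixed. Origin at the centre of its underside, z up. The dial turns about the vertical line through the origin; a ring of white ticks of 46 mm radius surrounds it.
- dial (a joint): dial angle in rad, growing CLOCKWISE seen from above; at 0 the pointer points along the lamp supply's +x. Range -2.2 to 2.2. Light friction (0.04 N m); it stays where it is left. At the start the pointer stands 0.45 to 1.45 rad anticlockwise of the red marker, so turn it clockwise.
- dial_grip (a point): point on the dial's axis, in the grip bar, 73 mm above the bench. The black grip bar stands on a grey disc: 46 mm long (along the pointer), 12 mm thick, from 59 to 85 mm above the bench. The grey disc, 60 mm across, has its top 59 mm above the bench. This point's x axis is the pointer direction.
- dial_pointer (a point): tip of the white pointer line, at the rim of the grey disc, 30 mm from the dial's axis, 59 mm above the bench; a white line also runs on the pointer half of the grip bar's top.
- red_mark (a point): the point 30 mm from the dial's axis, at the pointer's height to within 1 mm, in the direction of the red marker (a small fixed red block, 13 x 5 x 4 mm, on the tick ring just outside the disc). The pointer tip must come to this point.
- rack: white rack block, 60 x 180 x 22 mm tall, fixed; three square pockets in a row at y = -58, 0, 58 mm, 25.5 mm wide, 15 mm deep (floor 7 mm above the bench). Origin: centre of underside. The cells' axes are parallel to the rack's; which colour stands in which pocket varies.
- cell_magenta: magenta cell, square prism 24 x 24 x 75 mm tall with its magenta cap, 60 g, loose in a rack pocket (underside 7 mm above the bench, 60 mm stands out of the rack). Origin: centre of underside. White frosted faces at +x and -x, 24 mm apart, up to 66 mm above the underside: grip only these, fingers closing along x. Clear tinted faces at +y and -y: light passes along y. Cap 18 x 20 x 9 mm.
- magenta_window (a point): point inside the magenta cell, 22 mm above the centre of its underside, through which the light must pass; axes as the cell's.
- magenta_clear: all of the magenta cell that is not frosted: its clear tinted core (showing on the +y and -y faces) and its cap. The fingers must never touch it. Origin and axes as the cell's.
- cell_yellow: yellow colour reference cell in the rack, same shape as the magenta one; leave it in its pocket. Origin at the centre of its underside.
- cell_cyan: cyan colour reference cell in the rack, same shape as the magenta one; leave it in its pocket. Origin at the centre of its underside.
- light_bench: fixed; aluminium base plate 90 (x) x 210 (y) mm, top 12 mm above the workbench; grey lamp housing at +y, black receiver housing at -y, each 60 x 60 mm, tops 90 mm above the workbench. Gap between housings 80 mm (76 mm between lens rims). White lines on the tops mark the beam's line. Origin: centre of underside; light runs along y.
- beam_mid (a point): middle of the light path: on the beam, halfway between lamp and receiver, 65 mm above the workbench; axes as the light bench's (beam along y).
- swatch_pack: red swatch pack, 65 x 90 x 10 mm, lying loose beyond the light bench; leave it alone. Origin at the centre of its underside.
Things that resemble listed ones, but are neither listed nor needed, are in the scene too. Several things have the shape of the rack; the one meant has the colours described above.

How it is judged:
By the outcome, as a careful person would: the job done as asked, in the order asked, and still so for the second after the job is handed in, while the arm keeps its last pose, push and grip.
It also fails if it takes over 58 s, if anything falls off the work surface, if the arm or the gripper's body presses on something with over 40 N, if the wrist force passes 120 N, or if a joint passes its speed limit or range.

## Working session

There is one attempt and no reset: what is moved stays moved. The work goes in short steps, Python scripts to look and compute and a tool call to move; the robot and the scene stay as the last step left them, time stands still between calls to the robot, and variables do not carry over. Pictures are saved under pics/ and viewed, at most 10 in all, crops included, and the job is handed in when it is done.

Besides the shell and the picture viewer there is one more tool, called after "Call:" as name(argument=value, ...) on one line, values as JSON. carry_out: Moves the arm, as the interface text tells. Its arguments: {"type":"object","properties":{"series":{"type":"array"},"hand":{"type":"number"}},"required":["series"]}

```bash
mkdir -p pics; cat > h.py <<'E'
import numpy as np, cv2
from bench import r, viewer
def grab(n, name=None):
    p=viewer.camera_params(n); im=viewer.grab_frame(n)
    if name: cv2.imwrite('pics/'+name, im[:,:,::-1])
    return im,p
def ray(p,u,v,z):
    R,_=cv2.Rodrigues(np.array(p['rvec'],float)); t=np.array(p['tvec'],float).ravel()
    c=-R.T@t; d=R.T@np.array([(u-p['cx'])/p['fx'],(v-p['cy'])/p['fy'],1])
    return c+d*(z-c[2])/d[2]
def proj(p,X):
    K=np.array([[p['fx'],0,p['cx']],[0,p['fy'],p['cy']],[0,0,1.]])
    return cv2.projectPoints(np.array(X,float).reshape(-1,3),np.array(p['rvec'],float),np.array(p['tvec'],float),K,None)[0][:,0]
E
python3 - <<'E'
from h import *
s=r.get_state(); print(s['time'],s['tool_pos'],np.round(s['ee_rot'],3),s['gripper_width'],r.grip_depth)
for n in('top','scene'):
    im,p=grab(n,n+'0.png'); print(n,p)
E
```

```text
0.0 [ 0.22562695 -0.60892497  0.23004858] [[ 0.938  0.347 -0.001]
 [ 0.347 -0.938  0.002]
 [ 0.    -0.002 -1.   ]] 0.08538387152903458 -0.0187
top {'fx': 584.7279043385405, 'fy': 584.7279043385405, 'cx': 324.2167335445224, 'cy': 245.49208779196886, 'rvec': array([ 2.18304524, -2.14466268,  0.12716921]), 'tvec': array([0.07608526, 0.59049757, 1.74553791])}
scene {'fx': 466.8295500298235, 'fy': 466.8295500298235, 'cx': 316.7901283407018, 'cy': 236.60944018041738, 'rvec': array([ 0.80102225, -2.30089104,  1.42942885]), 'tvec': array([0.52021016, 0.21091375, 1.1768355 ])}
```

View pics/top0.png

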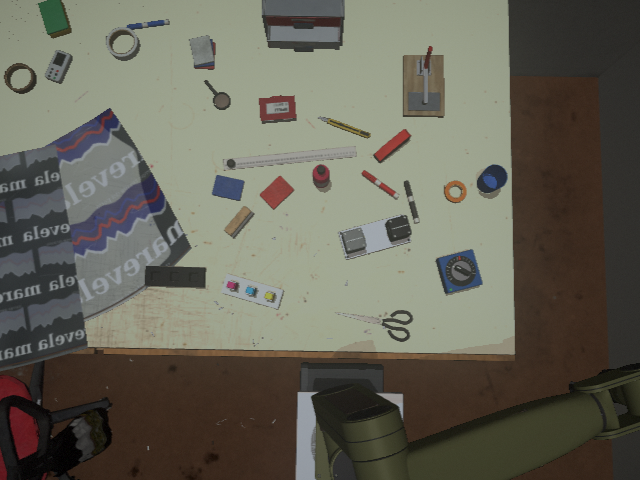

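View pics/scene0.png

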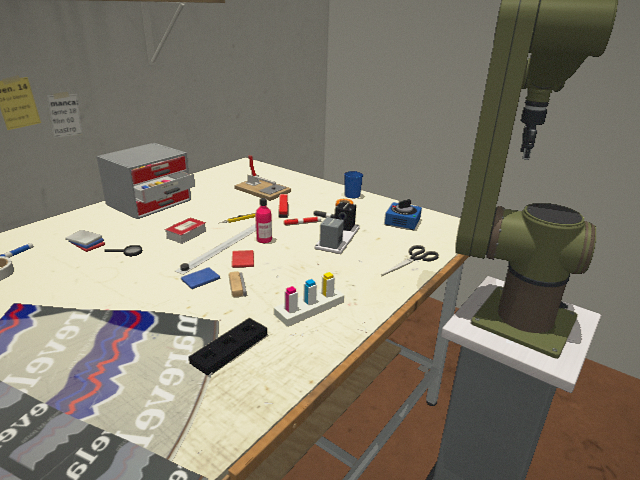

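The top view shows the rack at about (252,290) with the magenta cell leftmost at (232,286), the light bench at (376,236) and the dial box at (459,271). The scene view agrees. Next I take coarse positions from the top view.

```bash
python3 - <<'E'
from h import *
im,p=grab('top')
hsv=cv2.cvtColor(im,cv2.COLOR_RGB2HSV)
def big(m,x0,x1,y0,y1):
    k=np.zeros(m.shape,np.uint8);k[y0:y1,x0:x1]=m[y0:y1,x0:x1];
    c=max(cv2.findContours(k,0,2)[0],key=cv2.contourArea); return c
def rect(c,z):
    (q)=cv2.boxPoints(cv2.minAreaRect(c)); W=np.array([ray(p,*a,z)[:2] for a in q]); e=W[1]-W[0];f=W[2]-W[1]
    print('ctr',W.mean(0).round(4),'e',np.linalg.norm(e).round(4),np.degrees(np.arctan2(e[1],e[0])).round(1),'f',np.linalg.norm(f).round(4))
blue=cv2.inRange(hsv,(95,120,60),(125,255,255)); print('box');rect(big(blue,430,490,240,305),.05)
white=cv2.inRange(hsv,(0,0,190),(179,25,255)); 
print('rack');rect(big(white,215,290,265,315),.022); print('bench');rect(big(white,330,420,205,265),.012)
mg=cv2.inRange(hsv,(145,120,80),(170,255,255)); c=big(mg,220,245,275,300);print('mag');rect(c,.08)
for (n,a,b,x,y) in(('d',459,271,30,30),('l',376,236,50,35),('r',252,290,45,30)):
    pass
A=cv2.resize(im[240:302,425:495],None,fx=8,fy=8,interpolation=cv2.INTER_CUBIC); cv2.imwrite('pics/d.png',A[:,:,::-1])
pw=viewer.camera_params('wrist'); R=cv2.Rodrigues(pw['rvec'])[0]; print(pw, 'cam pos',-R.T@pw['tvec'],'R',R.round(3))
E
```

```text
box
ctr [ 0.5189 -0.322 ] e 0.105 -74.1 f 0.1056
rackTraceback (most recent call last):
  File "<stdin>", line 12, in <module>
  File "<stdin>", line 6, in big
ValueError: max() iterable argument is empty
```

```bash
python3 - <<'E'
from h import *
im,p=grab('top')
A=cv2.resize(im[240:302,425:495],None,fx=8,fy=8,interpolation=cv2.INTER_CUBIC); cv2.imwrite('pics/d.png',A[:,:,::-1])
hsv=cv2.cvtColor(im,cv2.COLOR_RGB2HSV)
print(hsv[297,240],hsv[240,376],hsv[310,320],hsv[294,258])
for n,(u,v),z in(('mag',(231.5,284.5),.082),('rack',(252,291),.022),('bench',(376,237),.012)): print(n,ray(p,u,v,z).round(4))
pw=viewer.camera_params('wrist'); R=cv2.Rodrigues(pw['rvec'])[0]; s=r.get_state();E=s['ee_rot'];print({k:pw[k] for k in('fx','cx','cy')})
print('cam in tool',E.T@(-R.T@pw['tvec']-s['tool_pos']),'axes in tool',(E.T@R.T).round(3))
E
```

```text
[ 90  11 166] [105  21 173] [ 40  34 167] [ 97  14 169]
mag [0.4634 0.3567 0.082 ]
rack [0.4475 0.3032 0.022 ]
bench [ 0.6208 -0.0728  0.012 ]
{'fx': 335.28352602004594, 'cx': 315.6164499717744, 'cy': 239.0527856018893}
cam in tool [ 0.07278593 -0.0006411  -0.1435517 ] axes in tool [[ 0.001 -0.957 -0.29 ]
 [ 1.     0.001  0.   ]
 [-0.    -0.29   0.957]]
```

View pics/d.png

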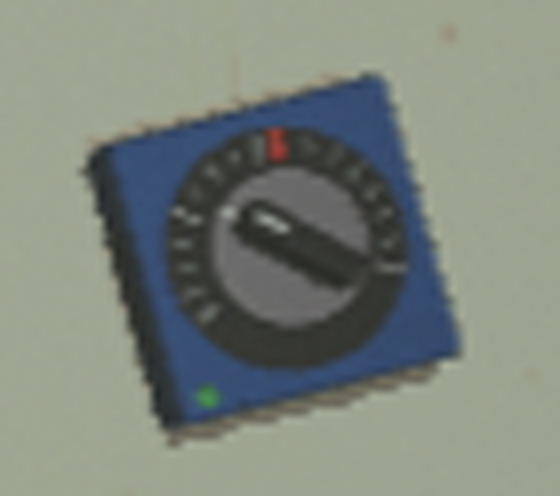

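Pointer tip is at crop (230,212), the red block at (277,143) and the axis near (290,245). So it needs about 54° clockwise. I move above the dial, turning the tool roughly along the pointer.

Call:
carry_out(series=[[[0.037, -0.017, 0, 0, 0, -4], [0.075, -0.034, 0, 0, 0, -8], [0.112, -0.05, 0, 0, 0, -12], [0.15, -0.067, 0, 0, 0, -16], [0.187, -0.084, 0, 0, 0, -20], [0.224, -0.1, 0, 0, 0, -24], [0.262, -0.117, 0, 0, 0, -28], [0.3, -0.134, 0, 0, 0, -32], [0.337, -0.151, 0, 0, 0, -36], [0.374, -0.168, 0, 0, 0, -40]]], hand=1)

```text
time: 1.03
tool_pos: [0.5192, -0.3203, 0.2313]
ee_rot: [[0.492, 0.871, 0.0], [0.871, -0.492, -0.0], [-0.0, 0.0, -1.0]]
wrist_force: [1.7, -0.8, -0.2]
gripper_width: 0.0852
grasp_force: 0.0
```

```bash
python3 - <<'E'
from h import *
s=r.get_state(); print(s['time'],s['tool_pos'],np.round(s['ee_rot'],3))
im,p=grab('wrist','w1.png')
E
```

```text
1.0333 [ 0.51919723 -0.320266    0.23126982] [[ 0.492  0.871  0.   ]
 [ 0.871 -0.492 -0.   ]
 [-0.     0.    -1.   ]]
```

View pics/w1.png

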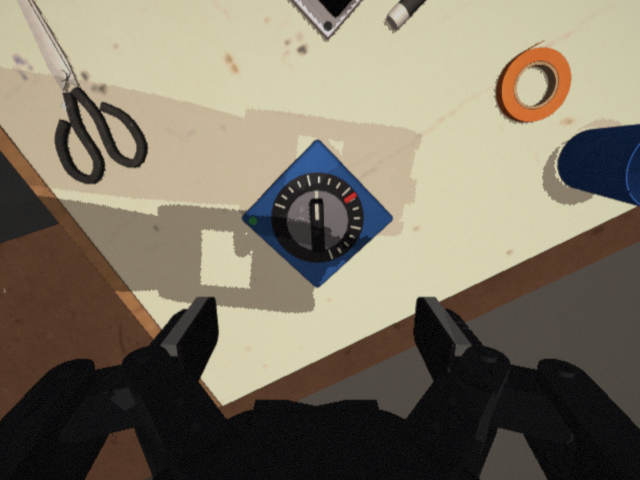

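The wrist view shows the dial centred near (317,215), the pointer almost straight up at (316,193) and the red block at (350,199). Now I measure it.

```bash
cat > dial.py <<'E'
from h import *
def dial(wr='wrist',win=(235,400,130,295)):
    s=r.get_state(); im,p=grab(wr); x0,x1,y0,y1=win
    hsv=cv2.cvtColor(im,cv2.COLOR_RGB2HSV); M=np.zeros(im.shape[:2],np.uint8); M[y0:y1,x0:x1]=255
    b=cv2.inRange(hsv,(100,110,40),(125,255,255))&M
    h=cv2.convexHull(max(cv2.findContours(b,0,2)[0],key=cv2.contourArea))
    q=cv2.boxPoints(cv2.minAreaRect(h)); W=np.array([ray(p,*a,.05)[:2] for a in q])
    c=W.mean(0); e=W[1]-W[0]; print('box',c,np.linalg.norm(W[1]-W[0]),np.linalg.norm(W[2]-W[1]),np.degrees(np.arctan2(e[1],e[0]))%90)
    rd=cv2.inRange(hsv,(0,140,80),(8,255,255))|cv2.inRange(hsv,(172,140,80),(179,255,255))
    ys,xs=np.nonzero(rd&M); R=np.array([ray(p,u,v,.053)[:2] for u,v in zip(xs,ys)]).mean(0)
    d=R-c; print('red',R,np.hypot(*d),np.degrees(np.arctan2(d[1],d[0])),len(xs))
    wh=cv2.inRange(hsv,(0,0,140),(179,60,255))&M
    for z,a,b_ in((.085,.004,.026),(.059,.021,.033)):
        ys,xs=np.nonzero(wh); P=np.array([ray(p,u,v,z)[:2] for u,v in zip(xs,ys)])-c; rr=np.hypot(*P.T); k=(rr>a)&(rr<b_); m=P[k].mean(0)
        print('ptr',z,k.sum(),m,np.degrees(np.arctan2(m[1],m[0])))
    return im,p,c
if __name__=='__main__':
    im,p,c=dial()
    m=im[130:295,235:400]; cv2.imwrite('pics/w1c.png',cv2.resize(m,None,fx=3.5,fy=3.5,interpolation=2)[:,:,::-1])
E
python3 dial.py
```

```text
box [ 0.51807161 -0.32390891] 0.10601364221646419 0.10609579284607713 14.97324499688162
red [ 0.55602592 -0.32005652] 0.03814931098613002 5.795724952765821 77
ptr 0.085 44 [0.00625113 0.01323817] 64.72308989108485
ptr 0.059 24 [0.0115287  0.02356995] 63.935500305662394
```

View pics/w1c.png

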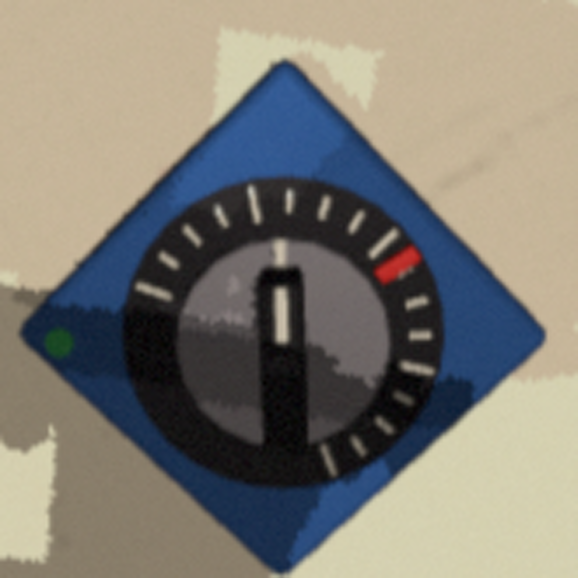

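```bash
python3 - <<'E'
from dial import *
im,p,_=dial()
s=r.get_state();E=s['ee_rot']
hsv=cv2.cvtColor(im,cv2.COLOR_RGB2HSV); M=np.zeros(im.shape[:2],np.uint8); M[130:295,235:400]=255
b=cv2.inRange(hsv,(100,110,30),(125,255,255))&M
cs=cv2.findContours(b,cv2.RETR_CCOMP,2); k=[c for c,h in zip(*[cs[0],cs[1][0]]) if h[3]>=0]; c=max(k,key=cv2.contourArea)
hull=cv2.convexHull(c)[:,0]; P=np.array([ray(p,*a,.051)[:2] for a in hull],np.float32)
(cx,cy),rad=cv2.minEnclosingCircle((P*1000).astype(np.float32)); C=np.array([cx,cy])/1000
(ex,ey),ax,_=cv2.fitEllipse((P*1000).astype(np.float32)); C2=np.array([ex,ey])/1000
rd=cv2.inRange(hsv,(0,140,80),(8,255,255))|cv2.inRange(hsv,(172,140,80),(179,255,255))
ys,xs=np.nonzero(rd&M); R=np.array([ray(p,u,v,.054)[:2] for u,v in zip(xs,ys)]).mean(0)
a=ray(p,235+280/3.5,130+240/3.5,.059)[:2]; t1=ray(p,235+281/3.5,130+288/3.5,.085)[:2]; t2=ray(p,235+282/3.5,130+342/3.5,.085)[:2]
for q in(C,C2):
    d=R-q; print(q,rad,ax,'red',np.hypot(*d),np.degrees(np.arctan2(d[1],d[0])),'tip',np.hypot(*(a-q)),np.degrees(np.arctan2(*(a-q)[::-1])),'tool',E.T@np.append(q-s['tool_pos'][:2],0))
print('line',np.degrees(np.arctan2(*(t1-t2)[::-1])))
E
```

```text
box [ 0.5176892  -0.32370855] 0.10611927350213753 0.10618845485257665 14.674356447145374
red [ 0.55597357 -0.31998302] 0.03846520802682658 5.5580738686172815 78
ptr 0.085 47 [0.00669905 0.01314849] 63.00153429357886
ptr 0.059 27 [0.01185802 0.02326882] 62.99615945918109
[ 0.5176424  -0.32357999] 46.53462219238281 (92.4572525024414, 92.6732177734375) red 0.03851957081819945 5.666902990287097 tip 0.025147490871028615 63.88734846181331 tool [-4.24093414e-03  1.25717342e-04 -3.14068134e-07]
[ 0.51769977 -0.32360422] 46.53462219238281 (92.4572525024414, 92.6732177734375) red 0.03846488237693634 5.7112588861197215 tip 0.025144073446394175 64.02904257661362 tool [-4.23385804e-03  1.87594105e-04 -3.42929519e-07]
line 61.816475556250595
```

Call:
carry_out(series=[[[-0.0042, 0.0002, 0.03, 0, 0, -2], [-0.0042, 0.0002, 0.065, 0, 0, -2], [-0.0042, 0.0002, 0.1, 0, 0, -2], [-0.0042, 0.0002, 0.135, 0, 0, -2], [-0.0042, 0.0002, 0.158, 0, 0, -2], [-0.0042, 0.0002, 0.167, 0, 0, -2], [-0.0042, 0.0002, 0.167, 0, 0, -2]]], hand=0.6)

```text
time: 1.77
tool_pos: [0.5136, -0.3254, 0.0611]
ee_rot: [[0.466, 0.885, -0.005], [0.885, -0.466, 0.004], [0.001, -0.006, -1.0]]
wrist_force: [0.5, 0.3, 0.1]
gripper_width: 0.0513
grasp_force: 0.0
```

Call:
carry_out(series=[[[0, 0, 0, 0, 0, 0], [0, 0, 0, 0, 0, 0], [0, 0, 0, 0, 0, 0], [0, 0, 0, 0, 0, 0], [0, 0, 0, 0, 0, 0], [0, 0, 0, 0, 0, 0]]], hand=0)

```text
time: 2.27
tool_pos: [0.5172, -0.3269, 0.0672]
ee_rot: [[0.464, 0.886, 0.002], [0.886, -0.464, -0.003], [-0.001, 0.003, -1.0]]
wrist_force: [-2.4, 0.6, 6.2]
gripper_width: 0.0108
grasp_force: 60.2
```

Call:
carry_out(series=[[[0, 0, 0, 0, 0, 6.5], [0, 0, 0, 0, 0, 13], [0, 0, 0, 0, 0, 19.5], [0, 0, 0, 0, 0, 26], [0, 0, 0, 0, 0, 32.5], [0, 0, 0, 0, 0, 39], [0, 0, 0, 0, 0, 45.5], [0, 0, 0, 0, 0, 52], [0, 0, 0, 0, 0, 56.8], [0, 0, 0, 0, 0, 56.8]]])

```text
time: 3.1
tool_pos: [0.5154, -0.3244, 0.0672]
ee_rot: [[0.996, 0.094, -0.003], [0.094, -0.996, 0.003], [-0.003, -0.004, -1.0]]
wrist_force: [-9.1, 9.9, 14.5]
gripper_width: 0.0105
grasp_force: 61.3
```

Call:
carry_out(series=[[[0, 0, 0, 0, 0, 0], [0, 0, 0, 0, 0, 0], [0, 0, 0, 0, 0, 0], [0, 0, 0, 0, 0, 0]]])

```text
time: 3.43
tool_pos: [0.5154, -0.3244, 0.0672]
ee_rot: [[0.995, 0.097, -0.003], [0.097, -0.995, 0.003], [-0.003, -0.004, -1.0]]
wrist_force: [-9.3, 9.1, 14.3]
gripper_width: 0.0108
grasp_force: 61.3
```

Call:
carry_out(series=[[[0, 0, 0, 0, 0, 0], [0, 0, 0, 0, 0, 0], [0, 0, 0, 0, 0, 0], [0, 0, 0, 0, 0, 0], [0, 0, 0, 0, 0, 0], [0, 0, -0.02, 0, 0, 0], [0, 0, -0.06, 0, 0, 0], [0, 0, -0.1, 0, 0, 0], [0, 0, -0.14, 0, 0, 0], [0, 0, -0.14, 0, 0, 0]]], hand=0.7)

```text
time: 4.27
tool_pos: [0.5203, -0.3289, 0.2154]
ee_rot: [[0.995, 0.096, 0.014], [0.096, -0.995, -0.01], [0.013, 0.012, -1.0]]
wrist_force: [1.5, -0.8, 2.6]
gripper_width: 0.0595
grasp_force: 0.0
```

```bash
python3 - <<'E'
from dial import *
s=r.get_state(); print(s['tool_pos'],s['ee_rot'][0])
im,p=grab('wrist')
u,v=proj(p,[[.5177,-.3236,.05]])[0].astype(int); print(u,v)
dial(win=(u-95,u+95,v-95,v+95))
cv2.imwrite('pics/w2c.png',cv2.resize(im[v-95:v+95,u-95:u+95],None,fx=3,fy=3,interpolation=2)[:,:,::-1])
E
```

```text
[ 0.52026004 -0.32886818  0.21536996] [0.99526461 0.09625112 0.01356792]
308 222
box [ 0.51903903 -0.32256806] 0.10615594038888389 0.10826892641028954 14.748312842894379
red [ 0.55582409 -0.3198969 ] 0.03688190900060152 4.153277204857294 91
ptr 0.085 585 [0.00264864 0.01392801] 79.23285096575408
ptr 0.059 237 [-0.00143611  0.0194885 ] 94.21450722813509
```

View pics/w2c.png

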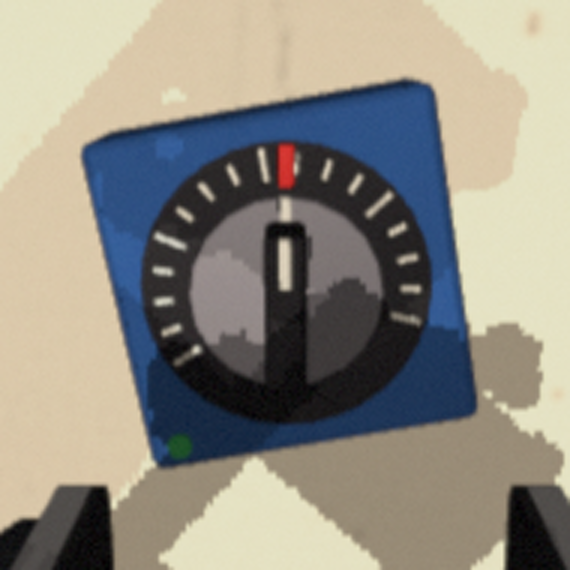

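The pointer tip at crop (285,205) and the red block at (286,166) are in line with the axis at (286,290), so the dial is set and released. Next I look over the light bench.

Call:
carry_out(series=[[[0.013, -0.03, -0.01, 0, 0, 0], [0.026, -0.06, -0.02, 0, 0, 0], [0.039, -0.09, -0.03, 0, 0, 0], [0.052, -0.12, -0.04, 0, 0, 0], [0.066, -0.15, -0.046, 0, 0, 0], [0.08, -0.18, -0.046, 0, 0, 0], [0.093, -0.21, -0.046, 0, 0, 0], [0.105, -0.235, -0.046, 0, 0, 0], [0.105, -0.235, -0.046, 0, 0, 0], [0.105, -0.235, -0.046, 0, 0, 0]]], hand=1)

```text
time: 5.2
tool_pos: [0.5974, -0.0805, 0.2478]
ee_rot: [[0.995, 0.099, -0.004], [0.099, -0.995, 0.0], [-0.004, -0.001, -1.0]]
wrist_force: [0.1, -0.6, -0.4]
gripper_width: 0.0858
grasp_force: 0.0
```

```bash
python3 - <<'E'
from h import *
s=r.get_state(); print(s['time'],s['tool_pos'],s['ee_rot'].round(3)); 
im,p=grab('wrist','w3.png'); np.savez('w3.npz',im=im,**p)
E
```

```text
5.2 [ 0.59744368 -0.080472    0.24776378] [[ 0.995  0.099 -0.004]
 [ 0.099 -0.995  0.   ]
 [-0.004 -0.001 -1.   ]]
```

View pics/w3.png

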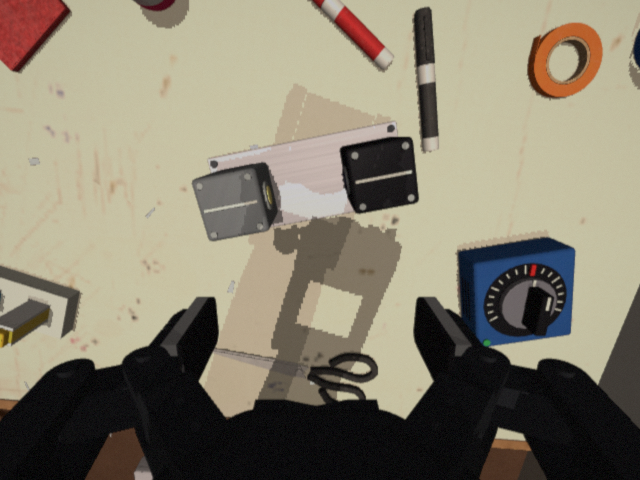

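Call:
carry_out(series=[[[-0.01, -0.03, 0, 0, 0, 0], [-0.022, -0.065, 0, 0, 0, 0], [-0.035, -0.105, 0, 0, 0, 0], [-0.047, -0.145, 0, 0, 0, 0], [-0.06, -0.185, 0, 0, 0, 0], [-0.07, -0.225, 0, 0, 0, 0], [-0.08, -0.265, 0, 0, 0, 0], [-0.09, -0.305, 0, 0, 0, 0], [-0.1, -0.345, 0, 0, 0, 0], [-0.105, -0.38, 0, 0, 0, 0]]])

```text
time: 6.08
tool_pos: [0.4558, 0.2869, 0.2496]
ee_rot: [[0.995, 0.095, -0.001], [0.095, -0.995, -0.001], [-0.001, 0.0, -1.0]]
wrist_force: [0.1, 0.1, 0.1]
gripper_width: 0.0855
grasp_force: 0.0
```

Call:
carry_out(series=[[[0, 0, 0, 0, 0, 0], [0, 0, 0, 0, 0, 0], [0, -0.02, 0, 0, 0, 0], [0, -0.02, 0, 0, 0, 0], [0, -0.02, 0, 0, 0, 0]]])

```text
time: 6.5
tool_pos: [0.4556, 0.3047, 0.2497]
ee_rot: [[0.995, 0.095, -0.001], [0.095, -0.995, -0.001], [-0.001, 0.001, -1.0]]
wrist_force: [-1.1, -0.0, -0.1]
gripper_width: 0.0853
grasp_force: 0.0
```

```bash
python3 - <<'E'
from h import *
s=r.get_state(); print(s['time'],s['tool_pos'],s['ee_rot'].round(3)); 
im,p=grab('wrist','w4.png'); np.savez('w4.npz',im=im,**p)
E
```

```text
6.5 [0.45564352 0.30469863 0.24973978] [[ 0.995  0.095 -0.001]
 [ 0.095 -0.995 -0.001]
 [-0.001  0.001 -1.   ]]
```

View pics/w4.png

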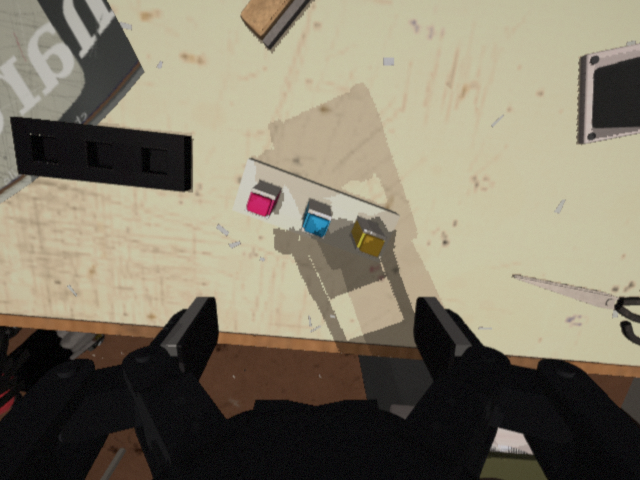

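The wrist view of the bench shows the grey lamp top line about (205–257, 210), the black receiver line (357–411, 179) and the gap between them. The rack view shows the magenta cap at (260,203), cyan at (317,223) and yellow at (369,240). Now I measure both.

```bash
python3 - <<'E'
from h import *
print(r.get_state()['joints'].round(3))
d=np.load('w4.npz'); im=d['im']; p={k:d[k] for k in d if k!='im'}
hsv=cv2.cvtColor(im,cv2.COLOR_RGB2HSV)
Cs={}
for n,lo,hi,(u,v) in(('mag',155,178,(260,203)),('cy',90,112,(317,223)),('ye',18,32,(369,240))):
    m=cv2.inRange(hsv,(lo,120,40),(hi,255,255)); k=np.zeros_like(m);k[v-25:v+25,u-25:u+25]=m[v-25:v+25,u-25:u+25]
    V=hsv[:,:,2][k>0]; t,_=cv2.threshold(V.reshape(-1,1),0,255,cv2.THRESH_OTSU)
    for lab,kk in(('all',k),('bright',k&cv2.inRange(hsv[:,:,2],int(t)+1,255))):
        c=max(cv2.findContours(kk,0,2)[0],key=cv2.contourArea); rc=cv2.minAreaRect(c); q=cv2.boxPoints(rc)
        W=np.array([ray(p,*a,.082)[:2] for a in q]); e=W[1]-W[0]; f=W[2]-W[1]
        print(n,lab,t,np.round(rc[0],1),'W',W.mean(0).round(4),np.linalg.norm(e).round(4),np.linalg.norm(f).round(4),np.degrees(np.arctan2(e[1],e[0])).round(1)%90)
        Cs[n+lab]=W.mean(0)
for l in('all','bright'):
    a=Cs['mag'+l];b=Cs['ye'+l]; e=a-b; print(l,np.linalg.norm(e),np.degrees(np.arctan2(e[1],e[0])),'mid',(a+b)/2)
# cap rows values
print(hsv[180:220:3,258:264:5,:].tolist())
d=np.load('w3.npz'); im=d['im']; p={k:d[k] for k in d if k!='im'}
g=cv2.cvtColor(im,cv2.COLOR_RGB2GRAY); P=[]
th=cv2.morphologyEx(g,cv2.MORPH_TOPHAT,np.ones((7,7)))
for n,(u,v) in(('lamp',(230,209)),('rec',(384,178))):
    k=np.zeros_like(g); k[v-10:v+11,u-32:u+33]=(th[v-10:v+11,u-32:u+33]>30)*255
    c=max(cv2.findContours(k,0,2)[0],key=cv2.contourArea); m=np.zeros_like(g); cv2.drawContours(m,[c],-1,255,-1)
    ys,xs=np.nonzero(m); L=cv2.fitLine(np.c_[xs,ys].astype(np.float32),2,0,.01,.01).ravel(); t=(np.c_[xs,ys]-L[2:])@L[:2]
    E=[ray(p,*(L[2:]+L[:2]*x),.09)[:2] for x in(t.min()-.5,t.max()+.5)]; print(n,np.round(E,4),np.linalg.norm(E[1]-E[0]),len(xs)); P+=E
P=np.array(P); e=P[0]-P[3] ; print('mid',P.mean(0),'len',np.linalg.norm(e),'yaw',np.degrees(np.arctan2(e[1],e[0])),[np.degrees(np.arctan2(*(P[i]-P[i+1])[::-1])) for i in(0,2)],np.linalg.norm(P[1]-P[2]))
E
```

```text
[ 4.920e-01 -1.130e-01  1.857e+00 -1.000e-03  1.399e+00  1.968e+00]
mag all 148.0 [262.1 204.3] W [0.4631 0.356 ] 0.0203 0.028 87.4
mag bright 148.0 [257.8 204.6] W [0.4625 0.3601] 0.0164 0.0196 72.2
cy all 136.0 [314.5 224.4] W [0.4484 0.3052] 0.0178 0.0249 72.6
cy bright 136.0 [317.2 225.6] W [0.4476 0.3025] 0.0156 0.0195 78.2
ye all 124.0 [365.2 240.4] W [0.4371 0.2545] 0.021 0.0378 61.4
ye bright 124.0 [360.5 239.8] W [0.4374 0.2593] 0.0151 0.0026 75.1
all 0.1048202593750148 75.61586135613236 mid [0.45011737 0.30527298]
bright 0.1039014926669893 76.01426949990332 mid [0.44997598 0.30970058]
[[[19, 38, 180], [19, 38, 149]], [[21, 35, 116], [15, 30, 84]], [[14, 33, 86], [13, 27, 85]], [[18, 24, 105], [20, 28, 82]], [[14, 26, 195], [17, 21, 172]], [[170, 227, 119], [7, 34, 157]], [[168, 197, 197], [170, 212, 165]], [[168, 203, 197], [168, 202, 196]], [[169, 202, 197], [168, 198, 198]], [[168, 205, 198], [169, 202, 198]], [[169, 207, 197], [169, 207, 196]], [[170, 181, 186], [169, 206, 197]], [[25, 24, 191], [175, 62, 180]], [[23, 37, 202], [28, 24, 201]]]
lamp [[ 0.5947  0.0231]
 [ 0.6089 -0.0251]] 0.050263817876760354 178
rec [[ 0.6347 -0.111 ]
 [ 0.6495 -0.1609]] 0.05201810137123745 263
mid [ 0.62195692 -0.06848563] len 0.19193748058314636 yaw 106.61173603286827 [np.float64(106.50962352705093), np.float64(106.60234602383936)] 0.08965569553403521
```

Call:
carry_out(series=[[[0.002, -0.01, 0.005, 0, 0, -7], [0.004, -0.02, 0.01, 0, 0, -14], [0.006, -0.03, 0.02, 0, 0, -21], [0.008, -0.04, 0.03, 0, 0, -28], [0.01, -0.05, 0.04, 0, 0, -35], [0.012, -0.0545, 0.05, 0, 0, -42], [0.012, -0.0545, 0.05, 0, 0, -49], [0.012, -0.0545, 0.05, 0, 0, -56], [0.012, -0.0545, 0.05, 0, 0, -63], [0.012, -0.0545, 0.05, 0, 0, -70]]])

```text
time: 7.38
tool_pos: [0.4625, 0.3599, 0.2]
ee_rot: [[0.246, 0.969, -0.0], [0.969, -0.246, -0.001], [-0.001, -0.0, -1.0]]
wrist_force: [0.2, -0.1, 0.9]
gripper_width: 0.0853
grasp_force: 0.0
```

Call:
carry_out(series=[[[0, 0, 0, 0, 0, 0], [0, 0, 0, 0, 0, 0], [0, 0, 0, 0, 0, 0], [0, 0, 0, 0, 0, 0]]])

```text
time: 7.72
tool_pos: [0.462, 0.3611, 0.2003]
ee_rot: [[0.252, 0.968, 0.0], [0.968, -0.252, -0.0], [-0.0, 0.0, -1.0]]
wrist_force: [-0.9, -0.3, -1.0]
gripper_width: 0.0856
grasp_force: 0.0
```

```bash
python3 - <<'E'
from h import *
d=np.load('w4.npz'); p={k:d[k] for k in d if k!='im'}
a=ray(p,252,158.5,.022);b=ray(p,397,214,.022);e=a-b;print('edge',np.linalg.norm(e),np.degrees(np.arctan2(e[1],e[0])))
s=r.get_state(); E=s['ee_rot']; print(s['time'],s['tool_pos'],E.round(3))
im,p=grab('wrist'); cv2.imwrite('pics/w5.png',im[:,:,::-1])
hsv=cv2.cvtColor(im,cv2.COLOR_RGB2HSV)
u,v=proj(p,[[.4625,.3601,.082]])[0].astype(int); print(u,v,proj(p,[[.4476,.3025,.082]]))
m=cv2.inRange(hsv,(160,120,40),(178,255,255)); k=np.zeros_like(m);k[v-45:v+45,u-45:u+45]=m[v-45:v+45,u-45:u+45]
for t in(60,175): 
    kk=k&cv2.inRange(hsv[:,:,2],t,255); c=max(cv2.findContours(kk,0,2)[0],key=cv2.contourArea); q=cv2.boxPoints(cv2.minAreaRect(c))
    W=np.array([ray(p,*a,.082)[:2] for a in q]); e=W[1]-W[0]; f=W[2]-W[1]
    print(t,q.round(1).tolist(),W.mean(0),np.linalg.norm(e),np.linalg.norm(f),np.degrees(np.arctan2(e[1],e[0]))%90)
cv2.imwrite('pics/w5c.png',cv2.resize(im[v-75:v+75,max(u-100,0):u+100],None,fx=4,fy=4,interpolation=2)[:,:,::-1])
E
```

```text
edge 0.1719439608784078 74.63482037982698
7.7167 [0.46200275 0.36111251 0.20034043] [[ 0.252  0.968  0.   ]
 [ 0.968 -0.252 -0.   ]
 [-0.     0.    -1.   ]]
317 233 [[317.86329346 299.8469439 ]]
60 [[308.0, 206.0], [328.0, 206.0], [328.0, 245.0], [308.0, 245.0]] [0.46418741 0.36634592] 0.015847180050988532 0.03246019727283459 75.42387536618294Traceback (most recent call last):
  File "<stdin>", line 10, in <module>
ValueError: max() iterable argument is empty
```

```bash
python3 - <<'E'
from h import *
s=r.get_state(); E=s['ee_rot']; print(s['tool_pos'])
im,p=grab('wrist'); hsv=cv2.cvtColor(im,cv2.COLOR_RGB2HSV)
print(hsv[200:250:2,318].tolist())
m=cv2.inRange(hsv,(160,120,40),(178,255,255))
for v in(225,230,235,240): x=np.nonzero(m[v,290:345])[0]; print(v,x.min()+290,x.max()+290)
for q in((318.5,245.5),(308,238),(329,238)): w=ray(p,*q,.082); print(w,'tool',E.T@(w-s['tool_pos']))
E
```

```text
[0.46190608 0.36127655 0.20032479]
[[18, 39, 178], [20, 39, 175], [12, 45, 142], [171, 149, 89], [169, 184, 79], [170, 192, 77], [170, 197, 75], [170, 201, 76], [172, 186, 78], [169, 191, 131], [169, 201, 141], [169, 232, 99], [170, 212, 154], [169, 215, 166], [170, 207, 170], [170, 215, 167], [169, 217, 167], [170, 214, 166], [170, 222, 163], [170, 213, 164], [170, 214, 131], [172, 199, 87], [171, 206, 83], [7, 55, 106], [20, 38, 120]]
225 308 328
230 308 328
235 308 328
240 308 328
[0.46035062 0.35028036 0.082     ] tool [-0.01102249  0.00126039  0.11832585]
[0.45366249 0.35865239 0.082     ] tool [-0.0046032  -0.00731951  0.11832512]
[0.47023432 0.35435491 0.082     ] tool [-0.00459159  0.00980047  0.11832536]
```

Call:
carry_out(series=[[[-0.001, 0.0013, 0.03, 0, 0, 0], [-0.001, 0.0013, 0.065, 0, 0, 0], [-0.001, 0.0013, 0.1, 0, 0, 0], [-0.001, 0.0013, 0.13, 0, 0, 0], [-0.001, 0.0013, 0.15, 0, 0, 0], [-0.001, 0.0013, 0.162, 0, 0, 0], [-0.001, 0.0013, 0.168, 0, 0, 0], [-0.001, 0.0013, 0.168, 0, 0, 0], [-0.001, 0.0013, 0.168, 0, 0, 0], [-0.001, 0.0013, 0.168, 0, 0, 0]]], hand=0.7)

```text
time: 8.65
tool_pos: [0.4641, 0.3612, 0.0344]
ee_rot: [[0.25, 0.968, 0.003], [0.968, -0.25, 0.002], [0.003, 0.002, -1.0]]
wrist_force: [1.3, -0.0, -0.2]
gripper_width: 0.0597
grasp_force: 0.0
```

```bash
python3 - <<'E'
from h import *
s=r.get_state(); E=s['ee_rot']; print(s['time'],s['tool_pos'],E.T@(np.array([.4629,.3600,.032])-s['tool_pos']),E.round(3),s['gripper_width'])
E
```

```text
8.65 [0.46408503 0.3612365  0.03439716] [-0.00149966 -0.00084408  0.00239127] [[ 0.25   0.968  0.003]
 [ 0.968 -0.25   0.002]
 [ 0.003  0.002 -1.   ]] 0.05967486833153758
```

Call:
carry_out(series=[[[-0.0015, -0.0008, 0.001, 0, 0, 0], [-0.0015, -0.0008, 0.001, 0, 0, 0], [-0.0015, -0.0008, 0.001, 0, 0, 0]]])

```text
time: 8.9
tool_pos: [0.462, 0.3593, 0.0322]
ee_rot: [[0.25, 0.968, 0.001], [0.968, -0.25, 0.001], [0.001, 0.001, -1.0]]
wrist_force: [-0.9, 0.7, -0.3]
gripper_width: 0.0596
grasp_force: 0.0
```

Call:
carry_out(series=[[[0, 0, 0, 0, 0, 0], [0, 0, 0, 0, 0, 0], [0, 0, 0, 0, 0, 0], [0, 0, 0, 0, 0, 0], [0, 0, 0, 0, 0, 0], [0, 0, 0, 0, 0, 0]]], hand=0)

```text
time: 9.4
tool_pos: [0.4624, 0.3592, 0.0318]
ee_rot: [[0.25, 0.968, 0.002], [0.968, -0.25, 0.0], [0.001, 0.002, -1.0]]
wrist_force: [2.9, -0.9, 1.3]
gripper_width: 0.0232
grasp_force: 60.0
```

Call:
carry_out(series=[[[0, 0, -0.01, 0, 0, 0], [0, 0, -0.025, 0, 0, 0], [0, 0, -0.05, 0, 0, 0], [0, 0, -0.08, 0, 0, 0], [0, 0, -0.11, 0, 0, 0], [0, 0, -0.13, 0, 0, 0], [0, 0, -0.14, 0, 0, 0], [0, 0, -0.14, 0, 0, 0], [0, 0, -0.14, 0, 0, 0]]])

```text
time: 10.15
tool_pos: [0.461, 0.359, 0.1705]
ee_rot: [[0.25, 0.968, -0.001], [0.968, -0.25, -0.0], [-0.001, -0.001, -1.0]]
wrist_force: [-0.7, 0.6, -1.5]
gripper_width: 0.0234
grasp_force: 60.5
```

```bash
python3 - <<'E'
from h import *
s=r.get_state(); E=s['ee_rot']; P=s['tool_pos']; print(s['time'],P,E.round(3),s['gripper_width'],s['wrist_force'])
im,p=grab('wrist'); hsv=cv2.cvtColor(im,cv2.COLOR_RGB2HSV); np.savez('w6.npz',im=im,**p)
z=P[2]-.0248+.075
print(proj(p,[P+E@np.array([a,b,z-P[2]]) *np.array([1,1,1]) for a,b in()]) if 0 else proj(p,[P+E@np.array([a,b,-(.075-.0248)]) for a in(-.01,.01) for b in(-.009,.009)]).round(1).tolist())
m=cv2.inRange(hsv,(155,100,30),(178,255,255)); c=max(cv2.findContours(m,0,2)[0],key=cv2.contourArea); print(cv2.boundingRect(c),cv2.minAreaRect(c))
x,y,w,h=cv2.boundingRect(c); print(hsv[y-2:y+h+3:3,x+w//2].tolist())
d=P+E@np.array([0,0,-.0028]); t=np.array([.6220,-.0685,.065])-d; print('shift tool',E.T@t)
cv2.imwrite('pics/w6.png',im[y-60:y+h+40,x-70:x+w+70,::-1].repeat(3,0).repeat(3,1))
E
```

```text
10.15 [0.46100485 0.35895649 0.17049309] [[ 0.25   0.968 -0.001]
 [ 0.968 -0.25  -0.   ]
 [-0.001 -0.001 -1.   ]] 0.023444348544109667 [-0.67211365  0.61691687 -1.54922469]
[[292.2, 395.8], [345.3, 395.8], [291.0, 344.7], [347.0, 344.7]]
(288, 259, 55, 135) ((315.0, 326.0), (134.0, 54.0), 90.0)
[[17, 40, 134], [171, 164, 90], [170, 185, 91], [170, 168, 94], [166, 168, 73], [154, 146, 54], [156, 132, 56], [155, 130, 59], [155, 127, 56], [155, 144, 53], [156, 134, 55], [156, 140, 53], [156, 157, 52], [125, 100, 84], [161, 161, 65], [163, 182, 66], [163, 183, 67], [162, 177, 65], [162, 178, 66], [163, 182, 66], [159, 152, 67], [164, 188, 65], [165, 183, 74], [176, 189, 155], [176, 184, 162], [175, 192, 129], [170, 226, 71], [170, 229, 70], [170, 212, 77], [169, 237, 86], [168, 236, 93], [169, 233, 93], [169, 236, 95], [169, 228, 94], [169, 236, 92], [170, 220, 95], [169, 222, 94], [170, 220, 94], [170, 223, 95], [169, 230, 93], [169, 228, 95], [170, 233, 92], [170, 225, 94], [171, 220, 94], [170, 228, 94], [170, 227, 90], [24, 48, 203]]
shift tool [-0.37361595  0.26278738  0.10825708]
```

View pics/w6.png

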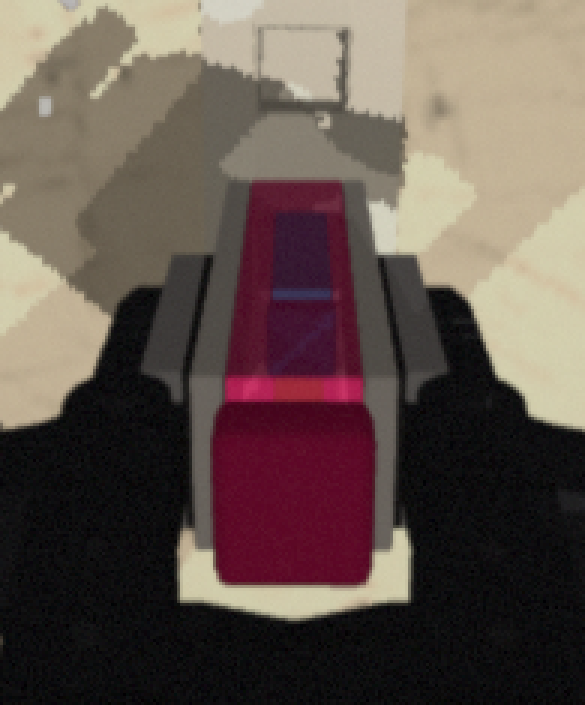

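The cell is upright and square between the pads: cap at crop (295,490), pads only on the grey frosted sides. Now I carry it towards the light bench, staying high.

Call:
carry_out(series=[[[-0.015, 0.01, 0, 0, 0, -3], [-0.043, 0.03, 0, 0, 0, -6], [-0.075, 0.053, 0, 0, 0, -9], [-0.108, 0.076, 0, 0, 0, -12], [-0.14, 0.099, 0, 0, 0, -15], [-0.173, 0.122, 0, 0, 0, -18], [-0.205, 0.145, 0, 0, 0, -21], [-0.238, 0.168, 0, 0, 0, -25], [-0.27, 0.19, 0, 0, 0, -28], [-0.3, 0.211, 0, 0, 0, -31]]])

```text
time: 11.03
tool_pos: [0.5898, 0.0139, 0.1683]
ee_rot: [[-0.286, 0.958, -0.005], [0.958, 0.286, 0.0], [0.002, -0.004, -1.0]]
wrist_force: [1.1, 1.0, -0.1]
gripper_width: 0.0232
grasp_force: 60.5
```

Call:
carry_out(series=[[[0, 0, 0, 0, 0, 0], [0, 0, 0, 0, 0, 0], [0, 0, 0, 0, 0, 0]]])

```text
time: 11.28
tool_pos: [0.5897, 0.0161, 0.169]
ee_rot: [[-0.284, 0.959, -0.004], [0.959, 0.284, 0.001], [0.002, -0.004, -1.0]]
wrist_force: [0.0, -0.2, -0.7]
gripper_width: 0.0235
grasp_force: 60.5
```

```bash
cat > go.py <<'E'
from h import *
s=r.get_state(); E=s['ee_rot']; P=s['tool_pos']; print(s['time'],P,E.round(3),s['gripper_width'],s['joints'].round(2),'yaw',np.degrees(np.arctan2(E[1,0],E[0,0])))
print('shift',E.T@(np.array([.6217,-.070,.065])-(P+E@[0,0,-.0028])))
E
python3 go.py
```

```text
11.2833 [0.58967839 0.01613254 0.16900726] [[-0.284  0.959 -0.004]
 [ 0.959  0.284  0.001]
 [ 0.002 -0.004 -1.   ]] 0.023539483902602576 [-0.06  0.04  1.84  0.    1.26 -0.35] yaw 106.47316127001557
shift [-0.09187696  0.00666173  0.10660729]
```

Call:
carry_out(series=[[[-0.025, 0.003, 0, 0, 0, 0], [-0.055, 0.006, 0, 0, 0, 0], [-0.08, 0.0067, 0, 0, 0, 0], [-0.092, 0.0067, 0.015, 0, 0, 0], [-0.092, 0.0067, 0.03, 0, 0, 0], [-0.092, 0.0067, 0.035, 0, 0, 0], [-0.092, 0.0067, 0.035, 0, 0, 0], [-0.092, 0.0067, 0.035, 0, 0, 0], [-0.092, 0.0067, 0.035, 0, 0, 0]]])

```text
time: 12.03
tool_pos: [0.6236, -0.0693, 0.1367]
ee_rot: [[-0.286, 0.958, 0.001], [0.958, 0.286, 0.0], [-0.0, 0.001, -1.0]]
wrist_force: [0.2, -0.8, 0.1]
gripper_width: 0.0231
grasp_force: 60.5
```

```bash
cat > chk.py <<'E'
from go import *
im,p=grab('wrist'); cv2.imwrite('pics/chk.png',im[:,:,::-1]); c=np.array([.6217,-.070]); by=np.array([np.cos(np.radians(106.55)),np.sin(np.radians(106.55))])
q=proj(p,[[*(c+by*t),.09] for t in(.045,.095)]); print('pred line',q.round(1).tolist())
g=cv2.cvtColor(im,cv2.COLOR_RGB2GRAY); th=cv2.morphologyEx(g,cv2.MORPH_TOPHAT,np.ones((9,9)))
u=int(q[:,0].mean()); v0,v1=sorted(q[:,1].astype(int)); pts=[]
for v in range(max(v0,0)+3,v1-2):
    row=th[v,u-22:u+23].astype(float); row[row<25]=0
    if row.sum()>0: pts.append((u-22+(row*np.arange(45)).sum()/row.sum(),v))
pts=np.array(pts,np.float32); print(len(pts),v0,v1)
L=cv2.fitLine(pts.reshape(-1,1,2),cv2.DIST_HUBER,0,.01,.01).ravel(); print('L',L,'resid',np.std((pts-L[2:])@[-L[1],L[0]]))
W=[]
for v in(v0+5,v1-5):
    uu=L[2]+L[0]/L[1]*(v-L[3]); w=ray(p,uu,v,.09); W.append(E.T@(w-P))
W=np.array(W); print('line in tool',W.round(4).tolist(),'angle rel tool x',np.degrees(np.arctan2(*(W[0]-W[1])[[1,0]])))
hsv=cv2.cvtColor(im,cv2.COLOR_RGB2HSV); m=cv2.inRange(hsv,(160,150,30),(178,255,255)); z=P[2]+.0502
ed=[]
for v in range(355,390):
    x=np.nonzero(m[v,270:365])[0]+270; ed.append((x.min(),x.max()+1))
ed=np.median(ed,0); a=[E.T@(ray(p,e-.5,372,z)-P) for e in ed]; print('cap edges',ed,np.round(a,4).tolist())
sl=(W[0]-W[1])[1]/(W[0]-W[1])[0]; print('line y at x=0:',W[1][1]-sl*W[1][0],' cap y:',(a[0][1]+a[1][1])/2)
E
python3 chk.py
```

```text
12.0333 [ 0.62364202 -0.06933895  0.13669962] [[-0.286  0.958  0.001]
 [ 0.958  0.286  0.   ]
 [-0.     0.001 -1.   ]] 0.023123154519781766 [-0.2   0.15  1.79  0.    1.21 -0.49] yaw 106.60349935434488
shift [-7.18767815e-05 -2.09082560e-03  7.44984434e-02]
pred line [[313.8, 191.6], [313.8, 96.6]]
90 96 191
L [ 6.4404402e-04 -9.9999982e-01  3.1553082e+02  1.4089999e+02] resid 0.15789317
line in tool [[0.0928, -0.0011, 0.0467], [0.0481, -0.0011, 0.0467]] angle rel tool x 0.008578951777849555
cap edges [289. 342.] [[0.0002, -0.0099, -0.0502], [0.0002, 0.0076, -0.0502]]
line y at x=0: -0.0010917133406971758  cap y: -0.0011440584818858028
```

Beam line and cell agree sideways to 0.1 mm and in angle to 0.01°. Lowering straight down.

Call:
carry_out(series=[[[0, 0, 0.012, 0, 0, 0], [0, 0, 0.03, 0, 0, 0], [0, 0, 0.048, 0, 0, 0], [0, 0, 0.062, 0, 0, 0], [0, 0, 0.07, 0, 0, 0], [0, 0, 0.0735, 0, 0, 0], [0, 0, 0.0735, 0, 0, 0], [0, 0, 0.0735, 0, 0, 0], [0, 0, 0.0735, 0, 0, 0], [0, 0, 0.0735, 0, 0, 0]]])

```text
time: 12.92
tool_pos: [0.6244, -0.0706, 0.0641]
ee_rot: [[-0.284, 0.959, 0.002], [0.959, 0.284, -0.0], [-0.001, 0.002, -1.0]]
wrist_force: [-0.5, 0.5, 0.0]
gripper_width: 0.0237
grasp_force: 60.5
```

```bash
python3 chk.py
```

```text
12.9167 [ 0.62440579 -0.07057712  0.06413199] [[-0.284  0.959  0.002]
 [ 0.959  0.284 -0.   ]
 [-0.001  0.002 -1.   ]] 0.023737914151589386 [-0.2   0.23  1.83  0.    1.08 -0.49] yaw 106.52658623173676
shift [ 0.00132207 -0.00242813  0.00192585]
pred line [[311.6, 218.8], [311.1, 65.0]]
149 64 218
L [2.0467783e-03 9.9999791e-01 3.1416003e+02 1.5260001e+02] resid 0.088462204
line in tool [[0.0951, -0.0015, -0.026], [0.0484, -0.0014, -0.0259]] angle rel tool x -0.08407042982646677
cap edges [289. 342.] [[0.0002, -0.0099, -0.0502], [0.0001, 0.0076, -0.0502]]
line y at x=0: -0.0013553501229938182  cap y: -0.0011111390778191198
```

Call:
carry_out(series=[[[0, -0.0002, -0.0037, 0, 0, 0], [0, -0.0002, -0.0037, 0, 0, 0], [0, -0.0002, -0.0037, 0, 0, 0], [0, -0.0002, -0.0037, 0, 0, 0], [0, -0.0002, -0.0037, 0, 0, 0], [0, -0.0002, -0.0037, 0, 0, 0]]])

```text
time: 13.47
tool_pos: [0.6232, -0.0704, 0.0664]
ee_rot: [[-0.285, 0.959, -0.0], [0.959, 0.285, 0.0], [0.0, -0.0, -1.0]]
wrist_force: [0.3, -0.6, -0.6]
gripper_width: 0.023
grasp_force: 60.5
```

```bash
python3 chk.py; python3 - <<'E'
# dial check from the top view: red/pointer pixels; height from scene view not needed
from h import *
zs=[]
for _ in range(4): grab('top'); s=r.get_state(); zs.append(s['tool_pos'])
print(np.mean(zs,0),np.std(zs,0),s['wrist_force'],s['ee_rot'][:,2])
E
```

```text
13.4667 [ 0.62324458 -0.07042195  0.0664216 ] [[-0.285  0.959 -0.   ]
 [ 0.959  0.285  0.   ]
 [ 0.    -0.    -1.   ]] 0.023038934569212657 [-0.2   0.23  1.83  0.    1.09 -0.49] yaw 106.52956339575339
shift [ 0.00084383 -0.00136046  0.0042219 ]
pred line [[314.5, 218.5], [314.4, 68.0]]
145 68 218
L [ 8.9641003e-04 -9.9999958e-01  3.1724713e+02  1.3760001e+02] resid 0.11723147
line in tool [[0.0944, -0.0004, -0.0236], [0.0479, -0.0004, -0.0236]] angle rel tool x -0.06014249815166268
cap edges [289. 342.] [[0.0001, -0.0099, -0.0502], [0.0002, 0.0076, -0.0502]]
line y at x=0: -0.00034295821107223275  cap y: -0.0011285070766973654
[ 0.62324922 -0.07044433  0.06639498] [2.45275709e-05 9.41864656e-06 2.82049850e-05] [-0.04096841 -0.38258337 -0.56318339] [-1.65834031e-04  2.16435113e-05 -9.99999986e-01]
```

Call:
carry_out(series=[[[0, 0.0008, -0.0013, 0, 0, 0], [0, 0.0008, -0.0013, 0, 0, 0], [0, 0.0008, -0.0013, 0, 0, 0], [0, 0.0008, -0.0013, 0, 0, 0], [0, 0.0008, -0.0013, 0, 0, 0], [0, 0.0008, -0.0013, 0, 0, 0], [0, 0.0008, -0.0013, 0, 0, 0], [0, 0.0008, -0.0013, 0, 0, 0]]])

```text
time: 14.38
tool_pos: [0.6241, -0.0702, 0.0678]
ee_rot: [[-0.285, 0.959, -0.0], [0.959, 0.285, 0.0], [0.0, -0.0, -1.0]]
wrist_force: [-0.3, 0.7, -0.4]
gripper_width: 0.0234
grasp_force: 60.5
```

```bash
python3 chk.py|tail -3; python3 - <<'E'
from h import *
for _ in range(3): im,p=grab('top'); s=r.get_state(); print(s['tool_pos'],s['ee_rot'][:,2].round(3))
hsv=cv2.cvtColor(im,cv2.COLOR_RGB2HSV); c=np.array([.518,-.324])
rd=(cv2.inRange(hsv,(0,120,80),(8,255,255))|cv2.inRange(hsv,(172,120,80),(179,255,255)))[225:315,420:500]
ys,xs=np.nonzero(rd); print('red px',xs.mean()+420,ys.mean()+225,len(xs))
w=cv2.inRange(hsv,(0,0,150),(179,60,255))
P=[(u,v) for v in range(240,300) for u in range(430,490) if w[v,u] and np.hypot(*(ray(p,u,v,.08)[:2]-c))<.028]
print('white px',P)
E
python3 chk.py|tail -3
```

```text
line in tool [[0.0946, -0.0014, -0.0222], [0.048, -0.0013, -0.0222]] angle rel tool x -0.11927757580824135
cap edges [289. 342.] [[0.0001, -0.0099, -0.0502], [0.0002, 0.0076, -0.0502]]
line y at x=0: -0.0011578306316480603  cap y: -0.0011308776263889262
[ 0.6240872  -0.07020215  0.06778852] [-0.  0. -1.]
[ 0.62410339 -0.07022621  0.06782973] [ 0.  0. -1.]
[ 0.62411828 -0.07024052  0.06782512] [ 0. -0. -1.]
red px 459.3333333333333 257.8333333333333 6
white px [(463, 266)]
line in tool [[0.0946, -0.0014, -0.0222], [0.048, -0.0013, -0.0222]] angle rel tool x -0.1336905599542513
cap edges [289. 342.] [[0.0002, -0.0099, -0.0502], [0.0002, 0.0076, -0.0502]]
line y at x=0: -0.0011641218559610663  cap y: -0.0011394365464618447
```

```bash
python3 -c "
from bench import r
print(r.job_done())"
```

```text
the job is handed in; nothing more can be done
None
```

I handed the job in at about 15 s. The dial pointer is within about 1° of the red marker and released. The magenta cell is held by its frosted faces, upright and square in the beam, 22 mm above its underside and clear of the bench. I don't have the judge's verdict.

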